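Lock the stove stand's pot arm with its quarter-turn thumbscrew

ROBOT

A 6-joint arm with a two-finger parallel gripper is mounted at the origin on the work surface. World frame = base frame: x ahead of the robot, y to its left, z up, the work surface at z = 0. Lengths are in mm, angles in rad, forces in N, time in s.
With the tool pointing down it reaches from about 300 to 775 mm from the base axis. Payload 14.6 kg.
Tool frame: the origin (TCP) lies at the very end of the fingers, on their centre line; the grasp point (between the pads) lies 19 mm behind it; z points along the fingers, y is the direction in which the jaws open and shut (so a half turn about z gives the same grasp; the last joint's range is limited). The gripper opens to 85 mm and grips with 20 to 120 N. Pads are 22 mm wide; open, the fingers measure 114 mm over their backs; the gripper's body (76 mm by 85 mm) begins 54 mm behind the grasp point. The pads swing forward as they close: fully open they stand 13 mm farther back than shut.
Start: joints at [1.137, 0.3, 1.521, -0, 1.321, -0.067], TCP at [197.243, 513.405, 231.281] pointing down, gripper open.
Joint ranges: [-3.03, 3.03], [-0.79, 2.21], [0.23, 2.52], [-1.04, 4.18], [0, 3.07], [-2.55, 2.55]. Speed limits (rad/s): [2.22, 2.22, 2.57, 3.14, 3.14, 3.14].

INTERFACE

Orientations are given as a unit quaternion [x, y, z, w].
In Python, from cell import manip gives the robot as it stands.
- The arm moves only by the tool play_rows, never from a script. Its argument "moves" is a list of rows, each an object with "slide": the shift along the tool's x, y, z in cm, a list of three; "turn": the turn, a rotation vector about the tool's x, y, z in rad, a list of three; "hand": the opening, from -1 (shut) to 1 (fully open), so that 0 is half open. A call has 1 to 12 rows; each row is the pose to reach, as a shift and turn from the pose commanded when the call began, along the tool's axes at that moment; what a row does not reach only later rows make up. A row lasts 1/8 s, in which the tool goes at most 62.5 mm and 10.7 degrees, less where a joint would pass 70% of its speed; a pose out of reach is approached as far as the arm can. A call with a gripper value outside its range is refused whole. The fingers move at their own pace and stop on an object; the grip force is fixed at half the most. Time passes only in rows, so rows that repeat a pose let the fingers close. It gives the time, the measured TCP pose, the force and the opening at its end, in the units of the state.
- manip.observe(): the state, without advancing time (a new reading comes with each control period).
- manip.capture(name): name is "scene" or "top" or "wrist"; returns a dict with "pixels" (480x640x3 uint8, red, green, blue), "range_z" (480x640 float32, mm along the optical axis (not along the pixel's ray), 0 where there is no reading), "camera_matrix" (3x3 intrinsics, pixels), "k1" (the pictures are not rectified: a ray, as slopes to the right and down, at radius r is drawn at 1 + k1 r^2 times it, then the intrinsics apply), "world_from_camera" (4x4, takes a point from camera to world coordinates). Camera axes: x right, y down, z forward; pixel columns grow to the right and rows downward; lengths in mm; the calibration is good to about 2 mm. A picture is of the moment at which its call begins.
- manip.close_job(): hands the job in, once; it reports no verdict.
The state is a dict: "time_s": time; "joints": joint angles; "joint_vel": joint speeds; "joint_torque": joint torques, N m; "tcp_pos": TCP position; "tool_rot": TCP orientation; "ft_force": force on the tool from outside, world axes, zero at the start; "moment": the same for the moment, N m; "grip_width": finger opening in mm.
Only numpy, scipy, OpenCV 4.12 (cv2) and the standard library are available. Lean on these libraries where they do the work, as an engineer would, in place of code of your own. Each camera call takes 0.05 s, during which the arm holds its last target.

TASK

Get the stove stand ready for the percolator: swing its pot arm out until the arm's slot is centred over the window in the side lug. Then take the flat-tabbed thumbscrew from its parking slot, pass it down through the arm and the slotted channel nut under the lug, feeling for the hole and never forcing it, press it down against the spring plate and give it a quarter turn, so that it stays locked down, tab across the arm, when you let go. Leave everything else on the bench where it is.

Things in the scene. Friction and masses are not known exactly. Their poses are not given: they have to be found in the camera images.
- stand: Fixed folding aluminium stove stand, deck about 195 x 220 mm, top face 111 mm above the bench. Origin on the bench under its middle; x away from the robot, y left, z up. Two parking slots 30 x 20 mm (long in x) in the left rail at (-62.5, 85) and (37.5, 85) mm. The pot arm pivots on the right rail; the lug sticks out on the right (-y), under where the arm is to lie.
- lug_window (a point): Centre, at its top face (111 mm up), of the 36 mm (stand x) by 34 mm (stand y) window in the right-hand lug. Under it a steel channel nut, 6 mm thick, top face 14 mm below the arm's top face, slot 11.5 mm (x) by 30 mm (y). It slides in its C-channel along stand x only, stiffly (4 N); its slot lies anywhere within 10 mm either side of the window's centre: not measured, find it by feel.
- pivot_top (a point): The pot arm's pivot on the stand, upright axis; the arm turns about it stiffly (0.16 N m) and stays where left. Slot centre 80 mm and stud 140 mm out along the arm.
- slot_top (a point): Centre, in the top face of the pot arm (36 mm wide, 6 mm thick strap, top 118 mm above the bench), of its slot, 30 mm along the arm by 11.5 mm across. x runs along the arm from slot to pivot, z up. The arm starts part folded, over the front right of the deck; it swings anticlockwise seen from above to lie over the lug, pointing to the stand's -y. A spring plate surrounds the slot: see thumbscrew.
- stud_top (a point): Centre of the top of the round steel stud, 20 mm in diameter and 28 mm tall, at the free end of the pot arm; grip it to swing the arm.
- thumbscrew: Steel thumbscrew, parked with its flange on the deck. Origin: axis, underside of flange (34 mm across, 4 mm thick). Above: flat tab 28 (x) x 9 (y) x 28 mm. Below: 10 mm shank, cross bar 20 (x) x 5 x 5 mm at 23.5 to 28.5 mm, tip at 32.5 mm. Arm's spring plate (slot 30 x 14) stands 6 mm proud, sinks to 2 mm (3 to 8 N). Flange 2 to 3.5 mm above the arm frees the bar to turn under the nut.
- screw_tip (a point): Tip of the thumbscrew's shank, on its axis, 32.5 mm below its flange's underside; 9.4 mm across, tapering out to 10 mm over 4 mm. Presses above 30 N between thumbscrew and stand, arm or channel nut count as forcing.
- knurled_screw: A different, round-headed knurled screw (head 22 mm across, 14 mm tall, 34 mm flange) in the other parking slot; stays there. Origin on its axis in the flange's underside.
- percolator: Stainless percolator, 124 mm across its foot, 200 mm tall, black handle; leave it. Origin at the centre of its foot.
- measuring_cup: Glass measuring cup, 88 mm across, 100 mm tall, handle on +y; leave it. Origin at the centre of its foot.
- whisk: Black nylon whisk lying on the bench, 265 mm long along x, up to 62 mm high; leave it. Origin on the bench at the handle's front end.
- caddy: Grey hard plastic utensil caddy, 120 x 160 x 130 mm, with utensils up to 230 mm; leave it. Origin at the centre of its foot.
- gas_canister: Squat grey gas canister, 108 mm across, 85 mm tall; leave it. Origin at the centre of its foot.
- mug: Steel mug, 80 mm across, 85 mm tall, handle on +y; leave it. Origin at the centre of its foot.
Not all that is in view belongs to the job. What is shaped like the thumbscrew but green is not meant.

How it is judged (in metres and radians):
On the way, in this order (a step that is already met when the one before it is completed fails the run):
1. the pot arm is swung out with the centre of its slot within 8 mm of the centre of the lug's window, seen from above (horizontal distance between slot_top and lug_window below 0.008 m), for 0.2 s.
2. the thumbscrew stands in the arm's slot, its tip at least 25 mm below the arm's top face, so through the channel nut (z of screw_tip in the frame of slot_top below -0.025 m and horizontal distance between screw_tip and slot_top below 0.011 m), for 0.1 s.
At the end, for the whole second after the job is handed in: Let go and at rest: thumbscrew upright within 0.1 rad and within 11 mm of the slot's centre, its flange less than 5 mm above the arm's top face, its tab turned more than 63 degrees across the slot; the arm's slot within 14 mm of the centre of the lug's window, seen from above (horizontal distance between slot_top and lug_window below 0.014 m and horizontal distance between thumbscrew and slot_top below 0.011 m and z of thumbscrew in the frame of slot_top below 0.005 m and angle between the x axis of thumbscrew and the x axis of slot_top, either way round above 1.1 rad and angle between thumbscrew's own z axis and vertical below 0.1 rad and linear speed of thumbscrew below 0.02 m/s); the robot touches nothing.
It fails at once if the thumbscrew pressed against the stand, the arm or the channel nut with more than 30 N (contact force between thumbscrew and stand above 30 N).
It fails at once if the knurled screw shifted by more than 15 mm from its parking slot (distance of knurled_screw from where it was at the start of the episode above 0.015 m).
It fails at once if the percolator, measuring cup, whisk, caddy, gas canister or mug shifted by more than 20 mm (distance of any of percolator, measuring_cup, whisk, caddy, gas_canister, mug from where it was at the start of the episode above 0.02 m).
It also fails if it takes over 72 s, if anything falls off the work surface, if the arm or the gripper's body presses on something with over 40 N, if the wrist force passes 120 N, or if a joint passes its speed limit or range.

## Working session

There is one attempt and no reset: what is moved stays moved. The work goes in short steps, Python scripts to look and compute and a tool call to move; the robot and the scene stay as the last step left them, time stands still between calls to the robot, and variables do not carry over. Pictures are saved under pics/ and viewed, and the job is handed in when it is done.

Besides the shell and the picture viewer there is one more tool, called after "Call:" as name([rows], argument=value, ...), one row to a line, values as JSON. play_rows: Moves the arm, as the interface text tells. Its arguments: {"type":"object","properties":{"moves":{"type":"array","items":{"type":"object","properties":{"slide":{"type":"array","items":{"type":"number"}},"turn":{"type":"array","items":{"type":"number"}},"hand":{"type":"number"}}}}},"required":["moves"]}

```bash
ls; mkdir -p pics
cat > h.py <<'E'
import numpy as np, cv2
from cell import manip
def grab(n):
    c=manip.capture(n); np.savez(f'/tmp/{n}.npz',**c); return c
def save(c,f,box=None,s=1):
    im=c['pixels'][:,:,::-1]
    if box: x0,y0,x1,y1=box; im=im[y0:y1,x0:x1]
    im=cv2.resize(np.ascontiguousarray(im),None,fx=s,fy=s,interpolation=cv2.INTER_CUBIC); cv2.imwrite('pics/'+f,im)
def ray(c,u,v):
    K=c['camera_matrix']; x=(u-K[0,2])/K[0,0]; y=(v-K[1,2])/K[1,1]
    rd=np.hypot(x,y); r=rd
    for _ in range(20): r=rd/(1+float(c['k1'])*r*r)
    f=r/rd if rd>0 else 1
    return np.array([x*f,y*f,1.])
def plane(c,u,v,z):
    T=c['world_from_camera']; d=T[:3,:3]@ray(c,u,v); o=T[:3,3]
    return o+d*(z-o[2])/d[2]
def dep(c,u,v):
    T=c['world_from_camera']; d=c['range_z'][int(round(v)),int(round(u))]
    return T[:3,:3]@(ray(c,u,v)*d)+T[:3,3]
def proj(c,P):
    T=c['world_from_camera']; p=T[:3,:3].T@(np.array(P,float)-T[:3,3]); x=p[:2]/p[2]; r2=x@x; x=x*(1+float(c['k1'])*r2)
    K=c['camera_matrix']; return K[0,0]*x[0]+K[0,2],K[1,1]*x[1]+K[1,2]
E
python3 - <<'E'
from h import *
for n in ['scene','top','wrist']:
    c=grab(n); save(c,n+'0.png'); print(n,c['world_from_camera'].round(3).tolist(),c['camera_matrix'].tolist(),c['k1'])
print(manip.observe())
E
```

```text
pics
scene [[-0.765, 0.467, -0.443, 1137.966], [0.644, 0.569, -0.512, 617.573], [0.013, -0.677, -0.736, 1024.514], [0.0, 0.0, 0.0, 1.0]] [[541.6634719991688, 0.0, 313.34518893827226], [0.0, 541.6634719991688, 254.78692793682035], [0.0, 0.0, 1.0]] -0.07337655282603997
top [[0.028, -0.996, 0.089, 472.364], [-1.0, -0.027, 0.006, -20.936], [-0.003, -0.089, -0.996, 1116.123], [0.0, 0.0, 0.0, 1.0]] [[500.30099516936707, 0.0, 327.39487224181113], [0.0, 500.30099516936707, 242.86105842131667], [0.0, 0.0, 1.0]] 0.016179652186738655
wrist [[0.358, 0.891, 0.28, 124.948], [0.934, -0.341, -0.109, 541.174], [-0.001, 0.3, -0.954, 373.149], [0.0, 0.0, 0.0, 1.0]] [[400.30415842734527, 0.0, 317.1432739002026], [0.0, 400.30415842734527, 239.76743253448316], [0.0, 0.0, 1.0]] -0.027301661628828768
{'time_s': 0.15, 'joints': array([ 1.13737696e+00,  3.00353672e-01,  1.52145795e+00,  1.21420470e-05,
        1.32067492e+00, -6.65813026e-02]), 'joint_vel': array([-0.001845  , -0.00249439, -0.00126137, -0.00096871, -0.00098099,
       -0.00186399]), 'joint_torque': array([ 9.58948876e-04, -5.43654692e+01, -3.61894512e+01, -1.06809130e-04,
        3.02428256e-03,  3.91993467e-06]), 'tcp_pos': array([197.1810159 , 513.24677089, 230.83781528]), 'tool_rot': array([ 1.82393775e-01,  9.83225463e-01, -4.31596335e-04, -1.16274933e-04]), 'ft_force': array([-0.90385734,  1.12852632, -0.35784054]), 'moment': array([-0.04980394,  0.0343535 , -0.00759939]), 'grip_width': 85.55041200225969}
```

View pics/scene0.png

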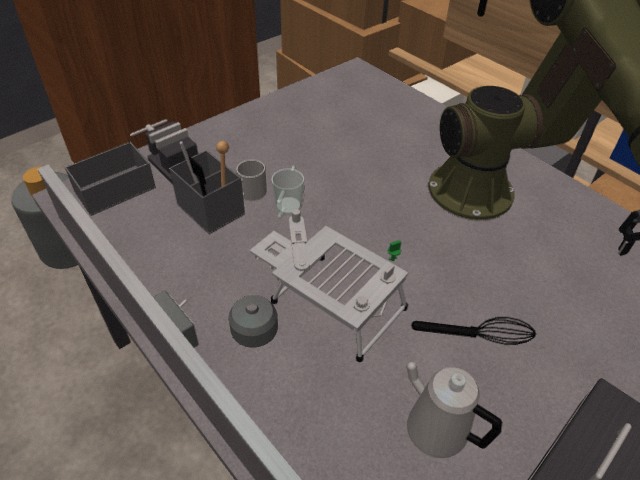

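View pics/top0.png

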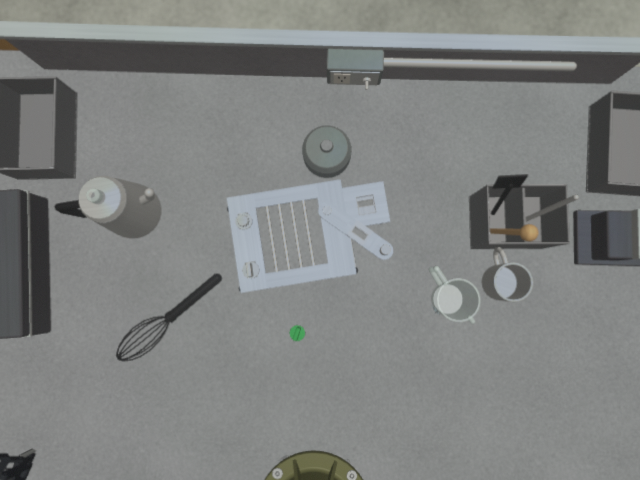

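View pics/wrist0.png

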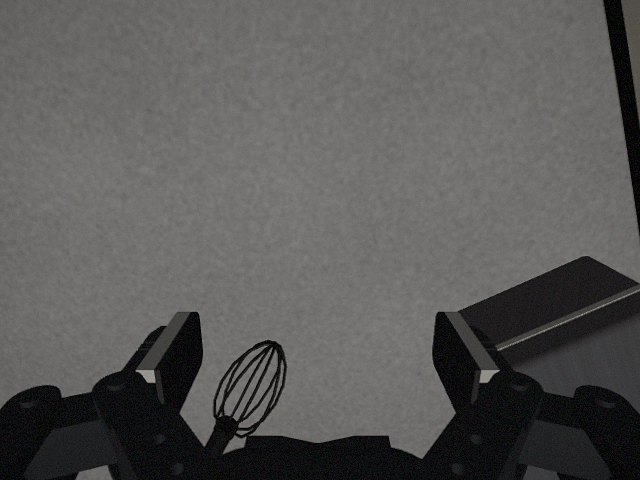

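Run:
```python
from h import *
c=dict(np.load('/tmp/top.npz')); save(c,'top0c.png',(215,170,415,310),4)
for n,u,v,z in [('thumb',250,269,125),('knurl',243,220,120),('green',297,333,20),('stud',387,251,146),('slot',360,232,118),('win',366,203,111)]:
    print(n,plane(c,u,v,z).round(1),dep(c,u,v).round(1))
```

```text
thumb [504.8 136.5 125. ] [504.2 133.7 142.6]
knurl [602.8 155.4 120. ] [601.8 154.1 127.4]
green [372.7  45.7  20. ] [376.7  43.1  63.4]
stud [ 546.3 -131.6  146. ] [ 546.5 -131.8  143.9]
slot [585.2 -80.  118. ] [ 5.985e+02 -8.700e+01  1.000e-01]
win [645.5 -91.3 111. ] [664.8 -99.1  -0.7]
```

View pics/top0c.png

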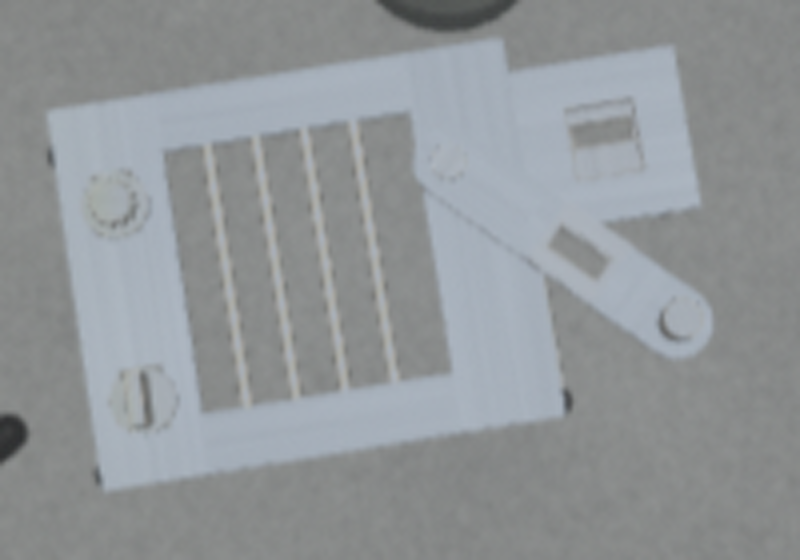

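Run:
```python
from h import *
c=dict(np.load('/tmp/top.npz'))
f=lambda a,b,z: plane(c,215+(a-1.5)/4,170+(b-1.5)/4,z)
L=dict(BL=(48,112,111),BR=(502,40,111),FR=(563,415,111),FL=(105,488,111),pivot=(448,160,120),slot=(580,250,118),stud=(682,318,146),w1=(565,108,111),w2=(632,97,111),w3=(645,168,111),w4=(578,181,111),thumbtop=(145,397,143),thumbfl=(145,399,115),kn=(113,200,129),n1=(570,128,104),n2=(636,117,104),n3=(638,135,104),n4=(572,148,104))
P={k:f(*v) for k,v in L.items()}
for k,v in P.items(): print(k,v.round(1))
o=(P['BL']+P['BR']+P['FR']+P['FL'])/4
ex=(P['BL']+P['BR']-P['FR']-P['FL']);yaw=np.arctan2(ex[1],ex[0])
ey=(P['BL']-P['BR']-P['FR']+P['FL']);print(o,yaw,np.arctan2(-ey[0],ey[1]))
w=sum(P['w%d'%i] for i in range(1,5))/4; print('win',w)
R=np.array([[np.cos(yaw),-np.sin(yaw)],[np.sin(yaw),np.cos(yaw)]])
for k,v in list(P.items())+[('win',w)]: print(k,'stand',(R.T@(v-o)[:2]).round(1))
print(np.linalg.norm((P['slot']-P['pivot'])[:2]),np.linalg.norm((P['stud']-P['pivot'])[:2]),np.linalg.norm((w-P['pivot'])[:2]))
d=(P['stud']-P['pivot'])[:2];print('arm ang',np.arctan2(d[1],d[0]))
```

```text
BL [648.9 192.2 111. ]
BR [692.3 -37.6 111. ]
FR [502.3 -73.  111. ]
FL [459.6 155.1 111. ]
pivot [628.4 -11.8 120. ]
slot [584.9 -79.3 118. ]
stud [ 549.9 -127.9  146. ]
w1 [658.1 -70.5 111. ]
w2 [ 664.6 -104.4  111. ]
w3 [ 628.4 -111.7  111. ]
w4 [620.8 -77.9 111. ]
thumbtop [504.5 131.9 143. ]
thumbfl [504.4 136.3 115. ]
kn [602.3 154.1 129. ]
n1 [649.1 -73.6 104. ]
n2 [ 655.7 -107.2  104. ]
n3 [ 646.4 -108.4  104. ]
n4 [638.8 -74.8 104. ]
[575.74475323  59.18841851 111.        ] 0.1888989765193599 0.18588505430110216
win [642.96995071 -91.08986378 111.        ]
BL stand [ 96.8 116.9]
BR stand [  96.3 -116.9]
FR stand [ -97. -116.]
FL stand [-96.1 116. ]
pivot stand [ 38.4 -79.6]
slot stand [ -17.  -137.7]
stud stand [ -60.6 -178.9]
w1 stand [  56.5 -142.8]
w2 stand [  56.6 -177.3]
w3 stand [  19.6 -177.7]
w4 stand [  18.5 -143.1]
thumbtop stand [-56.3  84.8]
thumbfl stand [-55.6  89.1]
kn stand [43.9 88.2]
n1 stand [  47.1 -144.2]
n2 stand [  47.3 -178.4]
n3 stand [  37.9 -177.9]
n4 stand [  36.7 -143.5]
win stand [  37.8 -160.2]
80.22727858606238 140.10478055521745 80.5990085764298
arm ang -2.1656706301735857
```

```bash
cat >> h.py <<'E'
from scipy.spatial.transform import Rotation as Ro
def go(p,th,pr=True):
    s=manip.observe(); R=Ro.from_quat(s['tool_rot'])
    y=np.array([np.cos(th),np.sin(th),0]); z=np.array([0,0,-1.]); x=np.cross(y,z)
    T=Ro.from_matrix(np.c_[x,y,z])
    print('slide cm',(R.inv().apply(np.array(p)-s['tcp_pos'])/10).round(2),'turn',(R.inv()*T).as_rotvec().round(3),'at',s['tcp_pos'].round(1),'t',s['time_s'])
E
python3 -c "
from h import *
go([600,-155,260],-0.595)"
```

```text
slide cm [-61.57 -47.93  -2.88] turn [-1.000e-03  1.000e-03  1.799e+00] at [197.2 513.2 230.8] t 0.15
```

Call:
play_rows([
  {"slide": [-20,-16,-2.9],"turn": [0,0,0.6],"hand": 1},
  {"slide": [-20,-16,-2.9],"turn": [0,0,0.6],"hand": 1},
  {"slide": [-20,-16,-2.9],"turn": [0,0,0.6],"hand": 1},
  {"slide": [-40,-32,-2.9],"turn": [0,0,1.2],"hand": 1},
  {"slide": [-40,-32,-2.9],"turn": [0,0,1.2],"hand": 1},
  {"slide": [-40,-32,-2.9],"turn": [0,0,1.2],"hand": 1},
  {"slide": [-61.6,-47.9,-2.9],"turn": [0,0,1.8],"hand": 1},
  {"slide": [-61.6,-47.9,-2.9],"turn": [0,0,1.8],"hand": 1},
  {"slide": [-61.6,-47.9,-2.9],"turn": [0,0,1.8],"hand": 1},
  {"slide": [-61.6,-47.9,-2.9],"turn": [0,0,1.8],"hand": 1},
  {"slide": [-61.6,-47.9,-2.9],"turn": [0,0,1.8],"hand": 1},
  {"slide": [-61.6,-47.9,-2.9],"turn": [0,0,1.8],"hand": 1},
])

```text
time_s: 1.65
tcp_pos: [584.5, -129.7, 259.8]
tool_rot: [0.884, 0.468, -0.0, -0.0]
ft_force: [-0.2, 0.9, 0.7]
grip_width: 85.3
```

Call:
play_rows([
  {"slide": [-1,2.8,0],"turn": [0,0,0.1],"hand": 1},
  {"slide": [-1.2,2.8,0],"turn": [0,0,0.1],"hand": 1},
  {"slide": [-1.2,2.8,0],"turn": [0,0,0.1],"hand": 1},
])

```text
time_s: 2.02
tcp_pos: [599.9, -153.0, 259.8]
tool_rot: [0.906, 0.424, -0.0, -0.0]
ft_force: [0.1, 0.1, -0.6]
grip_width: 85.5
```

Run:
```python
from h import *
c=grab('wrist'); save(c,'w1.png'); go([600,-155,260],-.595)
for n,p in [('win',[643,-91.1,111]),('stud',[548,-129.5,146]),('pivot',[628.4,-11.8,118]),('slot',[585,-79,118])]: print(n,np.round(proj(c,p)))
```

```text
slide cm [-0.18  0.16  0.01] turn [-0.    -0.    -0.099] at [ 599.9 -152.6  260.1] t 2.075
win [309. 116.]
stud [237. 255.]
pivot [212.  33.]
slot [234. 158.]
```

View pics/w1.png

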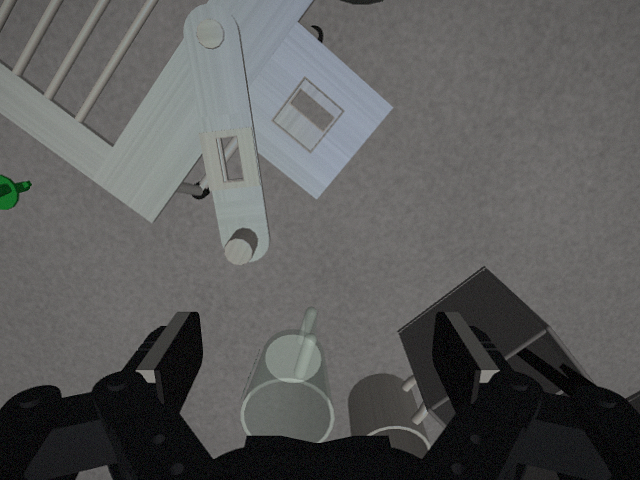

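Run:
```python
from h import *
c=dict(np.load('/tmp/wrist.npz')); save(c,'w1c.png',(170,0,410,170),3.3)
```

```text
(no output)
```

View pics/w1c.png

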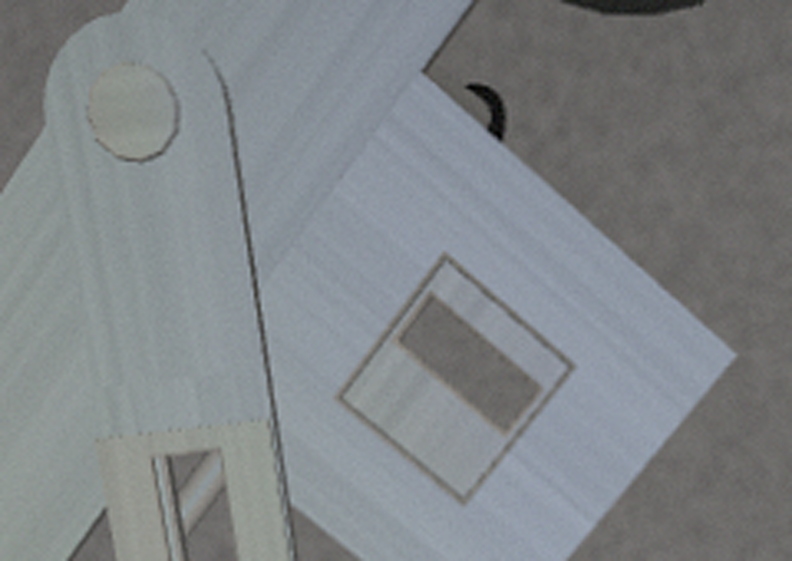

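Run:
```python
from h import *
c=dict(np.load('/tmp/wrist.npz'))
f=lambda a,b,z: plane(c,170+(a+.5)/3.3-.5,(b+.5)/3.3-.5,z)
W=np.array([f(a,b,111) for a,b in [(446,253),(574,367),(463,503),(336,398)]])
N=np.array([f(a,b,104) for a,b in [(431,293),(541,388),(506,433),(398,341)]])
pv=f(134,110,121)
for A in (W,N):
    print(A.round(1).tolist(),A.mean(0).round(1),[np.linalg.norm(A[i]-A[i-1]).round(1) for i in range(4)], [np.arctan2(*(A[i]-A[i-1])[1::-1]).round(3) for i in range(4)])
yaw=.187; ex=np.array([np.cos(yaw),np.sin(yaw),0]); d=N.mean(0)-W.mean(0); print('nut off x',d@ex,'y',d@[-ex[1],ex[0],0]); print(pv, W.mean(0)-pv, np.linalg.norm((W.mean(0)-pv)[:2]))
for n,u,v,z in [('stud',238.5,250.5,146),('studfar',244,238,146)]: print(n,plane(c,u,v,z))
go([548,-129.5,170],-.595)
```

```text
[[657.6, -69.5, 111.0], [663.8, -103.9, 111.0], [627.8, -110.5, 111.0], [621.2, -76.5, 111.0]] [642.6 -90.1 111. ] [np.float64(37.1), np.float64(34.9), np.float64(36.7), np.float64(34.6)] [np.float64(0.189), np.float64(-1.393), np.float64(-2.961), np.float64(1.762)]
[[650.3, -73.0, 104.0], [656.0, -102.9, 104.0], [644.2, -105.4, 104.0], [638.6, -75.8, 104.0]] [647.2 -89.3 104. ] [np.float64(12.1), np.float64(30.5), np.float64(12.1), np.float64(30.1)] [np.float64(0.239), np.float64(-1.383), np.float64(-2.938), np.float64(1.758)]
nut off x 4.708662083638808 y -0.060194966116974835
[627.84123728 -11.74056343 121.        ] [ 14.76517701 -78.33883629 -10.        ] 79.71815178161658
stud [ 550.92965657 -127.51086724  146.        ]
studfar [ 559.84953923 -123.39784916  146.        ]
slide cm [-1.54 -5.47  9.01] turn [-0.    -0.    -0.099] at [ 599.9 -152.6  260.1] t 2.075
```

Run:
```python
from h import *
go([550.4,-127.7,170],-.59)
```

```text
slide cm [-1.25 -5.4   9.01] turn [-0.    -0.    -0.104] at [ 599.9 -152.6  260.1] t 2.075
```

Call:
play_rows([
  {"slide": [-1.25,-5.4,5],"turn": [0,0,-0.1],"hand": 1},
  {"slide": [-1.25,-5.4,9],"turn": [0,0,-0.104],"hand": 1},
  {"slide": [-1.25,-5.4,9],"turn": [0,0,-0.104],"hand": 1},
  {"slide": [-1.25,-5.4,11.5],"turn": [0,0,-0.104],"hand": 1},
  {"slide": [-1.25,-5.4,13.6],"turn": [0,0,-0.104],"hand": 0.5},
  {"slide": [-1.25,-5.4,13.6],"turn": [0,0,-0.104],"hand": 0},
])

```text
time_s: 2.82
tcp_pos: [551.4, -128.3, 125.0]
tool_rot: [0.883, 0.47, 0.0, 0.0]
ft_force: [0.5, -0.9, -0.7]
grip_width: 51.4
```

Run:
```python
from h import *
c=grab('wrist'); save(c,'w2.png'); go([550.4,-127.7,124],-.59); print(manip.observe()['ft_force'],manip.observe()['grip_width'])
```

```text
slide cm [-0.01 -0.15  0.19] turn [ 0.002 -0.    -0.002] at [ 551.7 -128.4  125.9] t 2.875
[0.21868089 0.2061882  1.93487593] 44.432000965375025
```

View pics/w2.png

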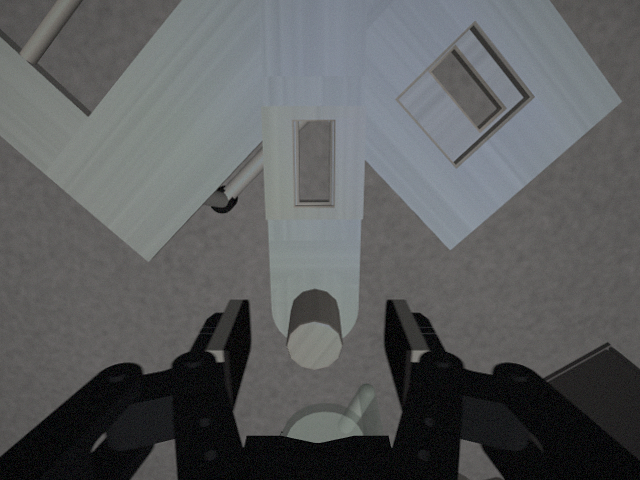

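Call:
play_rows([
  {"slide": [0,-0.1,0],"hand": -1},
  {"slide": [0,-0.1,0],"hand": -1},
  {"slide": [0,-0.1,0],"hand": -1},
  {"slide": [0,-0.1,0],"hand": -1},
  {"slide": [0,-0.1,0],"hand": -1},
])

```text
schema error: expected keys slide, turn, hand
```

Run:
```python
from h import *
s=manip.observe(); print(s['tcp_pos'],s['ft_force'],s['grip_width'])
R=Ro.from_quat(s['tool_rot']); P=np.array([628.1,-11.8]); p=s['tcp_pos'][:2]
d=p-P; r=np.linalg.norm(d); a0=np.arctan2(d[1],d[0]); print(r,a0); a1=-1.330
for k in range(1,7):
    a=a0+(a1-a0)*k/6; q=P+r*np.array([np.cos(a),np.sin(a)])
    print((R.inv().apply([*(q-p),0])/10).round(2),round(-(a-a0),3))
```

```text
[ 551.72723811 -128.44256625  125.86072775] [0.21868089 0.2061882  1.93487593] 44.432000965375025
139.42125742115698 -2.1505097452429656
[0.15 1.9  0.  ] -0.137
[0.56 3.76 0.01] -0.274
[1.22 5.55 0.01] -0.41
[2.12 7.23 0.01] -0.547
[3.24 8.77 0.02] -0.684
[ 4.56 10.15  0.02] -0.821
```

Call:
play_rows([
  {"slide": [0,-0.1,0.1],"turn": [0,0,0],"hand": -1},
  {"slide": [0,-0.1,0.1],"turn": [0,0,0],"hand": -1},
  {"slide": [0,-0.1,0.1],"turn": [0,0,0],"hand": -1},
  {"slide": [0,-0.1,0.1],"turn": [0,0,0],"hand": -1},
])

```text
time_s: 3.38
tcp_pos: [550.7, -128.0, 124.8]
tool_rot: [0.883, 0.47, 0.001, 0.001]
ft_force: [-0.3, -0.5, 5.1]
grip_width: 17.9
```

```bash
cat > arc.py <<'E'
from h import *
import sys
s=manip.observe(); print(s['tcp_pos'],s['ft_force'],s['grip_width'])
R=Ro.from_quat(s['tool_rot']); P=np.array([628.1,-11.8]); p=s['tcp_pos'][:2]
d=p-P; r=np.linalg.norm(d); a0=np.arctan2(d[1],d[0]); print(r,a0); a1=float(sys.argv[1]);n=int(sys.argv[2])
for k in range(1,n+1):
    a=a0+(a1-a0)*k/n; q=P+r*np.array([np.cos(a),np.sin(a)])
    print((R.inv().apply([*(q-p),0])/10).round(2),round(-(a-a0),3))
E
python3 arc.py -1.33 10
```

```text
[ 550.67561846 -127.96009598  124.75102243] [-0.31200335 -0.45533494  5.05772865] 17.922667955683373
139.5983622896929 -2.158705458037825
[0.05 1.16 0.  ] -0.083
[0.2  2.3  0.01] -0.166
[0.44 3.43 0.01] -0.249
[0.78 4.54 0.01] -0.331
[1.2  5.62 0.01] -0.414
[1.72 6.65 0.02] -0.497
[2.31 7.64 0.02] -0.58
[2.99 8.58 0.02] -0.663
[3.74 9.46 0.03] -0.746
[ 4.57 10.27  0.03] -0.829
```

Call:
play_rows([
  {"slide": [0.05,1.15,0],"turn": [0,0,-0.083],"hand": -1},
  {"slide": [0.2,2.3,0],"turn": [0,0,-0.166],"hand": -1},
  {"slide": [0.44,3.43,0],"turn": [0,0,-0.249],"hand": -1},
  {"slide": [0.78,4.54,0],"turn": [0,0,-0.331],"hand": -1},
  {"slide": [1.2,5.62,0],"turn": [0,0,-0.414],"hand": -1},
  {"slide": [1.72,6.65,0],"turn": [0,0,-0.497],"hand": -1},
  {"slide": [2.31,7.64,0],"turn": [0,0,-0.58],"hand": -1},
  {"slide": [2.99,8.58,0],"turn": [0,0,-0.663],"hand": -1},
  {"slide": [3.74,9.46,0],"turn": [0,0,-0.746],"hand": -1},
  {"slide": [4.57,10.27,0],"turn": [0,0,-0.829],"hand": -1},
  {"slide": [4.57,10.27,0],"turn": [0,0,-0.829],"hand": -1},
  {"slide": [4.57,10.27,0],"turn": [0,0,-0.829],"hand": -1},
])

```text
time_s: 4.88
tcp_pos: [661.4, -147.2, 124.8]
tool_rot: [0.619, 0.786, 0.001, 0.001]
ft_force: [1.2, -0.3, 5.7]
grip_width: 18.0
```

```bash
python3 arc.py -1.33 1
python3 - <<'E'
from h import *
c=grab('wrist'); save(c,'w3.png')
c=grab('top'); save(c,'t3.png',(215,150,455,310),3.3)
E
```

```text
[ 661.38577959 -147.22147948  124.7547397 ] [ 1.19680672 -0.30201699  5.6874418 ] 17.9768669262418
139.45221485757105 -1.329780205116963
[-0. -0. -0.] 0.0
```

View pics/w3.png

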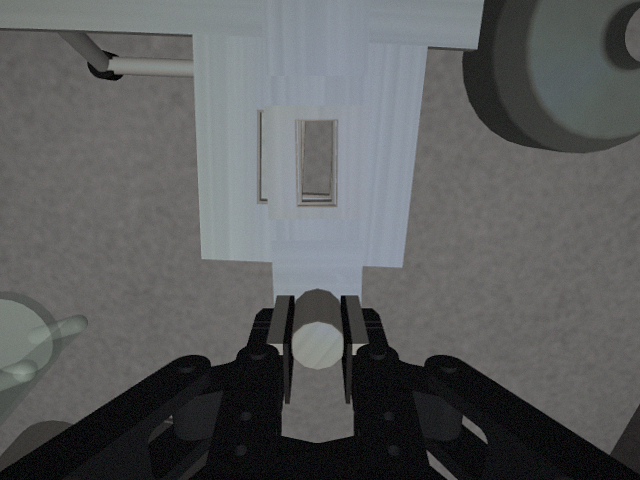

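View pics/t3.png

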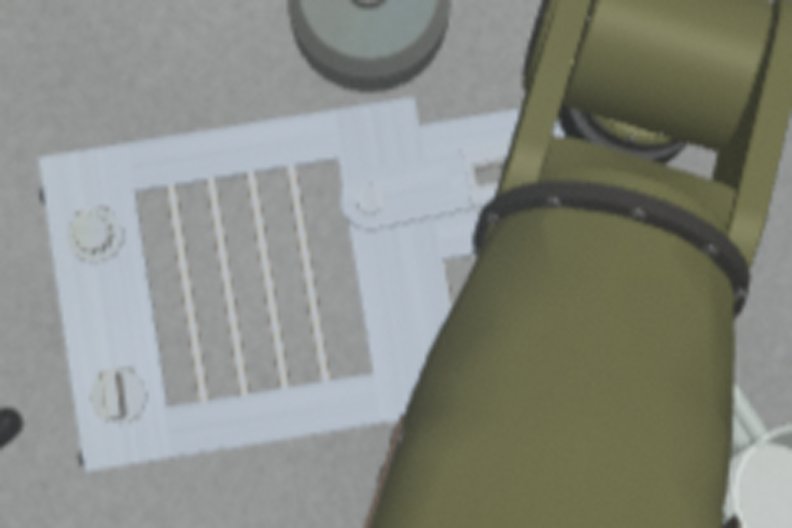

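Call:
play_rows([
  {"slide": [0,0,0],"turn": [0,0,0],"hand": 0.2},
  {"slide": [0,0,0],"turn": [0,0,0],"hand": 0.2},
  {"slide": [0,0,0],"turn": [0,0,0],"hand": 0.2},
  {"slide": [0,0,-3],"turn": [0,0,0],"hand": 0.2},
  {"slide": [0,0,-8],"turn": [0,0,0],"hand": 0.2},
  {"slide": [-2,0,-12],"turn": [0,0,0],"hand": 0.2},
  {"slide": [-2,0,-12],"turn": [0,0,0],"hand": 0.2},
  {"slide": [-2,0,-12],"turn": [0,0,0],"hand": 0.2},
])

```text
time_s: 5.98
tcp_pos: [665.0, -166.5, 241.9]
tool_rot: [0.619, 0.786, -0.0, -0.001]
ft_force: [-1.2, 0.9, 0.1]
grip_width: 51.1
```

Run:
```python
from h import *
c=grab('wrist'); save(c,'w4.png',(200,60,440,230),3.3)
go([503.9,133.8,200],1.757)
```

```text
slide cm [32.95 -8.6   4.2 ] turn [-1.00e-03 -3.00e-03 -1.52e+00] at [ 664.9 -166.3  241.4] t 6.025
```

View pics/w4.png

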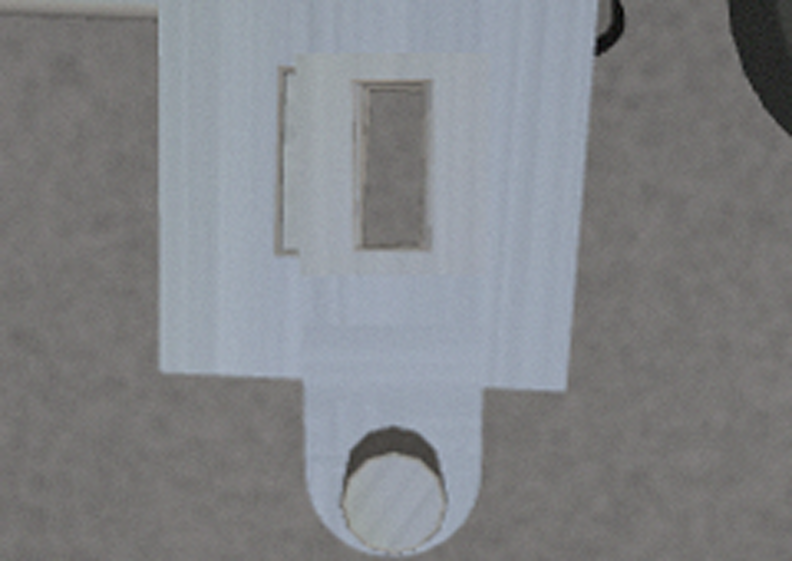

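Run:
```python
from h import *
c=dict(np.load('/tmp/wrist.npz'))
f=lambda a,b,z: plane(c,200+(a+.5)/3.3-.5,60+(b+.5)/3.3-.5,z)
A=np.array([f(a,b,124) for a,b in [(352,80),(433,80),(435,250),(355,250)]]); print('plate',A.round(1).tolist(),A.mean(0))
B=np.array([f(a,b,104) for a,b in [(365,90),(427,90),(428,246),(364,246)]]); print('nut',B.round(1).tolist(),B.mean(0),np.linalg.norm(B[1]-B[0]))
print('camera',c['world_from_camera'][:3,3], 'stud',f(395,503,146))
ex=np.array([np.cos(.187),np.sin(.187),0]);print('slot off from win x',(A.mean(0)-[642.8,-90.5,124])@ex,'y',(A.mean(0)-[642.8,-90.5,124])@[-ex[1],ex[0],0])
```

```text
plate [[635.7, -76.0, 124.0], [650.2, -72.5, 124.0], [658.1, -102.0, 124.0], [643.2, -105.6, 124.0]] [646.78973244 -89.0131694  124.        ]
nut [[637.8, -76.0, 104.0], [649.8, -73.1, 104.0], [657.3, -102.4, 104.0], [644.5, -105.5, 104.0]] [647.36529798 -89.23125552 104.        ] 12.355116382584434
camera [646.66446185 -91.60617308 384.2628672 ] stud [ 661.0456638  -146.94859788  146.        ]
slot off from win x 4.196596713687356 y 0.719170494721222
```

Call:
play_rows([
  {"slide": [6,-1.5,0],"turn": [0,0,-0.18],"hand": 0.2},
  {"slide": [12,-3,0],"turn": [0,0,-0.36],"hand": 0.2},
  {"slide": [18,-4.5,0],"turn": [0,0,-0.54],"hand": 0.2},
  {"slide": [24,-6,1],"turn": [0,0,-0.72],"hand": 0.2},
  {"slide": [30,-7.5,2],"turn": [0,0,-0.9],"hand": 0.2},
  {"slide": [33,-8.6,3],"turn": [0,0,-1.08],"hand": 0.2},
  {"slide": [33,-8.6,4.2],"turn": [0,0,-1.26],"hand": 0.2},
  {"slide": [33,-8.6,4.2],"turn": [0,0,-1.44],"hand": 0.2},
  {"slide": [33,-8.6,4.2],"turn": [0,0,-1.52],"hand": 0.2},
  {"slide": [33,-8.6,4.2],"turn": [0,0,-1.52],"hand": 0.2},
  {"slide": [33,-8.6,4.2],"turn": [0,0,-1.52],"hand": 0.2},
])

```text
time_s: 7.4
tcp_pos: [504.0, 134.0, 200.5]
tool_rot: [-0.092, 0.996, -0.0, -0.0]
ft_force: [-0.0, 0.6, 0.3]
grip_width: 51.4
```

Run:
```python
from h import *
c=grab('wrist'); save(c,'w5.png'); go([504.4,134.3,200],1.757)
print([np.round(proj(c,p)) for p in ([504.4,134.3,143],[504.4,134.3,111])])
```

```text
slide cm [-0.04  0.03  0.07] turn [ 0.    -0.001 -0.001] at [504.1 134.  200.7] t 7.45
[array([317., 266.]), array([317., 247.])]
```

View pics/w5.png

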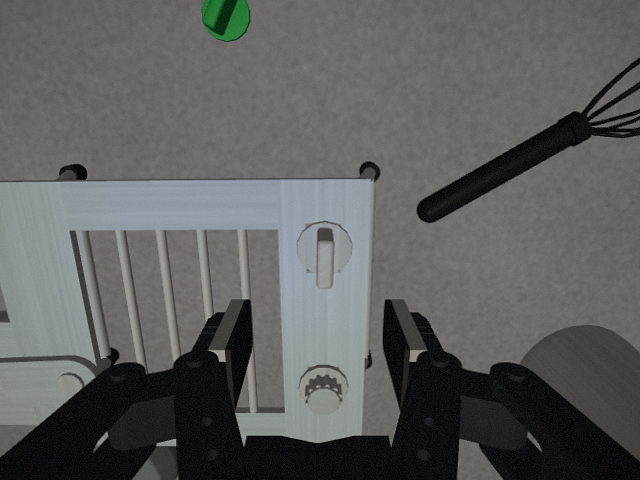

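Run:
```python
from h import *
c=dict(np.load('/tmp/wrist.npz')); save(c,'w5c.png',(270,200,380,310),5)
```

```text
(no output)
```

View pics/w5c.png

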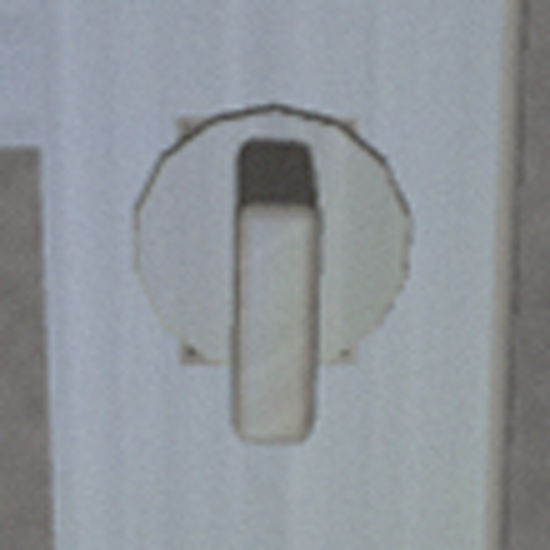

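Run:
```python
from h import *
c=dict(np.load('/tmp/wrist.npz'))
f=lambda a,b,z: plane(c,270+(a+.5)/5-.5,200+(b+.5)/5-.5,z)
A=np.array([f(a,b,143) for a,b in [(241,203),(318,205),(313,442),(234,440)]]);print(A.round(1).tolist(),A.mean(0),np.linalg.norm(A[1]-A[0]),np.linalg.norm(A[2]-A[1]))
d=A[3]+A[2]-A[0]-A[1];th=np.arctan2(d[1],d[0]);print('tab ang',th)
print('fl',f(272,237,115), 'ends',f(135,240,115),f(410,240,115))
print('tabbase', f(276,140,115))
m=A.mean(0); go([m[0],m[1],200],th+np.pi/2)
```

```text
[[489.9, 132.1, 143.0], [488.6, 140.0, 143.0], [515.3, 144.8, 143.0], [516.6, 136.3, 143.0]] [502.59687298 138.28528032 143.        ] 8.070721700992287 27.060031353253805
tab ang 0.16699353275415127
fl [502.07506476 138.15701876 115.        ] ends [505.47402142 122.05406231 115.        ] [499.40075977 154.52412701 115.        ]
tabbase [490.11621093 136.33947768 115.        ]
slide cm [0.07 0.45 0.07] turn [-0.    -0.001  0.018] at [504.1 134.  200.7] t 7.45
```

Call:
play_rows([
  {"slide": [0.1,0.45,2],"turn": [0,0,0.01],"hand": 0.2},
  {"slide": [0.1,0.45,5],"turn": [0,0,0.01],"hand": 0},
  {"slide": [0.1,0.45,7.5],"turn": [0,0,0.01],"hand": -0.2},
  {"slide": [0.1,0.45,8.15],"turn": [0,0,0.01],"hand": -0.4},
  {"slide": [0.1,0.45,8.15],"turn": [0,0,0.01],"hand": -0.4},
])

```text
time_s: 8.07
tcp_pos: [502.6, 138.2, 119.8]
tool_rot: [-0.088, 0.996, -0.0, 0.0]
ft_force: [-0.2, 0.1, -0.6]
grip_width: 25.7
```

Run:
```python
from h import *
c=grab('wrist'); save(c,'w6.png',(170,150,490,390),2.5); go([502.4,138.3,119],1.747);print(manip.observe()['ft_force'])
```

```text
slide cm [0.04 0.01 0.13] turn [ 0.     0.001 -0.   ] at [502.8 138.2 120.3] t 8.125
[ 0.15494028 -1.04581856  0.00645446]
```

View pics/w6.png

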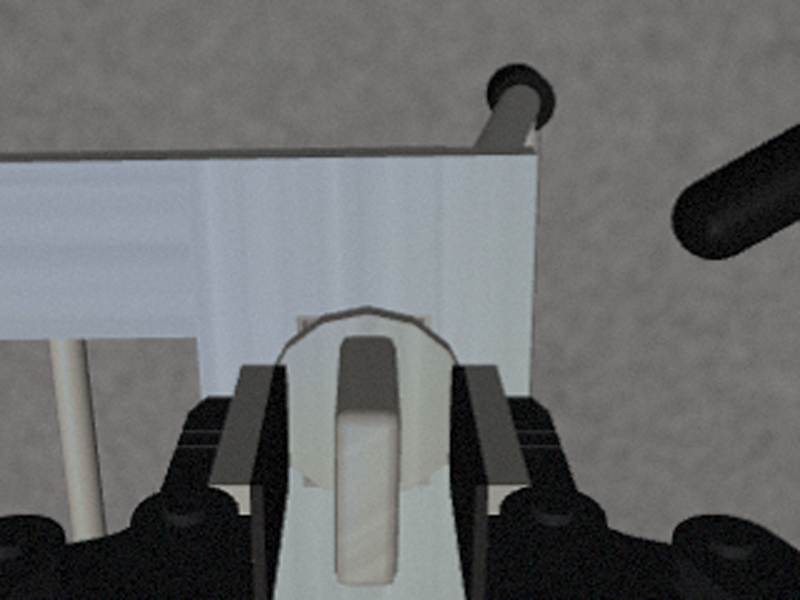

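Call:
play_rows([
  {"slide": [0,0,0.05],"turn": [0,0,0],"hand": -1},
  {"slide": [0,0,0.05],"turn": [0,0,0],"hand": -1},
  {"slide": [0,0,0.05],"turn": [0,0,0],"hand": -1},
  {"slide": [0,0,0.05],"turn": [0,0,0],"hand": -1},
])

```text
time_s: 8.62
tcp_pos: [503.0, 138.3, 120.2]
tool_rot: [-0.088, 0.996, 0.0, 0.001]
ft_force: [-0.8, -1.1, 6.7]
grip_width: 7.9
```

Run:
```python
from h import *
c=grab('wrist'); save(c,'w7.png',(170,150,490,390),2.5);s=manip.observe();print(s['ft_force'],s['grip_width'],s['tcp_pos'],s['moment'])
```

```text
[-0.83938903  0.41308158  6.36427153] 7.8070962585609625 [502.97043858 138.30528139 120.14460225] [-0.02340078  0.24823477  0.05751361]
```

View pics/w7.png

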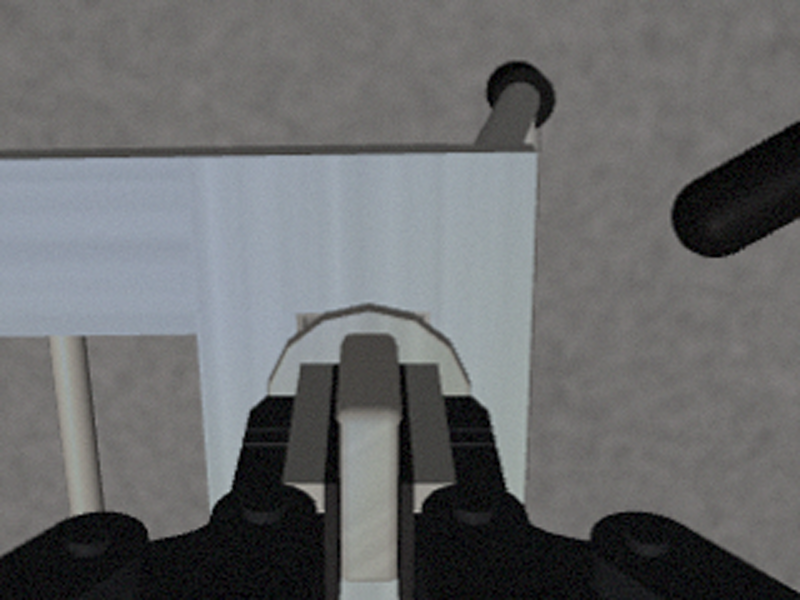

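Call:
play_rows([
  {"slide": [0,0,-1.5],"turn": [0,0,0],"hand": -1},
  {"slide": [0,0,-4],"turn": [0,0,0],"hand": -1},
  {"slide": [0,0,-8],"turn": [0,0,0],"hand": -1},
  {"slide": [0,0,-8],"turn": [0,0,0],"hand": -1},
  {"slide": [0,0,-8],"turn": [0,0,0],"hand": -1},
])

```text
time_s: 9.3
tcp_pos: [502.3, 138.1, 199.1]
tool_rot: [-0.088, 0.996, -0.0, -0.0]
ft_force: [0.5, -0.1, -1.3]
grip_width: 7.9
```

Run:
```python
from h import *
s=manip.observe();print(s['ft_force'],s['grip_width'],s['tcp_pos'],s['moment'])
go([647.1,-89.6,200],.24)
```

```text
[ 0.47897141 -0.13355904 -1.31611832] 7.922975506300471 [502.25617561 138.13870765 199.05304616] [ 0.02177053 -0.02521403 -0.04929773]
slide cm [-10.27 -24.96  -0.1 ] turn [-0.    -0.     1.507] at [502.3 138.1 199.1] t 9.3
```

Call:
play_rows([
  {"slide": [-1.2,-3,-0.1],"turn": [0,0,0.17],"hand": -1},
  {"slide": [-2.4,-6,-0.1],"turn": [0,0,0.34],"hand": -1},
  {"slide": [-3.6,-9,-0.1],"turn": [0,0,0.51],"hand": -1},
  {"slide": [-4.8,-12,-0.1],"turn": [0,0,0.68],"hand": -1},
  {"slide": [-6,-15,-0.1],"turn": [0,0,0.85],"hand": -1},
  {"slide": [-7.2,-18,-0.1],"turn": [0,0,1.02],"hand": -1},
  {"slide": [-8.4,-21,-0.1],"turn": [0,0,1.19],"hand": -1},
  {"slide": [-9.6,-23.5,-0.1],"turn": [0,0,1.36],"hand": -1},
  {"slide": [-10.27,-24.96,-0.1],"turn": [0,0,1.507],"hand": -1},
  {"slide": [-10.27,-24.96,-0.1],"turn": [0,0,1.507],"hand": -1},
  {"slide": [-10.27,-24.96,-0.1],"turn": [0,0,1.507],"hand": -1},
])

```text
time_s: 10.68
tcp_pos: [646.9, -89.0, 199.4]
tool_rot: [0.616, 0.788, -0.0, -0.001]
ft_force: [-0.8, -0.0, -0.2]
grip_width: 7.5
```

Run:
```python
from h import *
s=manip.observe();print(s['ft_force'],s['grip_width'])
c=grab('wrist'); save(c,'w8.png'); go([647.1,-89.6,170],.24)
c=grab('scene'); save(c,'s8.png',(220,180,420,330),4)
```

```text
[-0.79070547 -0.01454584 -0.15839201] 7.5498951104957746
slide cm [-0.08 -0.    2.97] turn [-0.001 -0.     0.003] at [646.9 -88.8 199.7] t 10.725
```

View pics/w8.png

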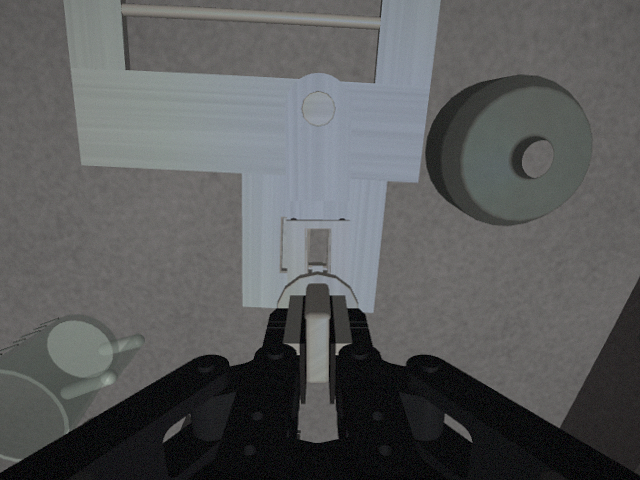

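View pics/s8.png

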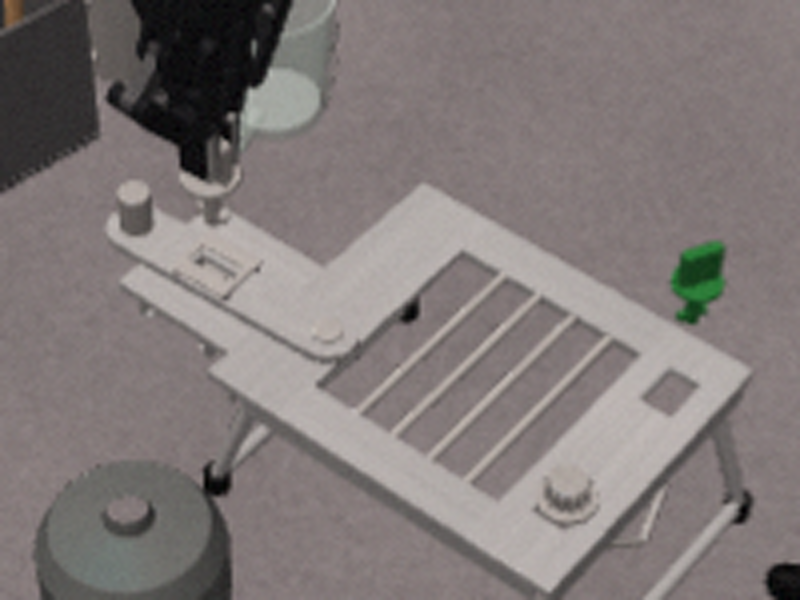

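Call:
play_rows([
  {"slide": [-0.05,0,1.5],"turn": [0,0,0],"hand": -1},
  {"slide": [-0.05,0,2.8],"turn": [0,0,0],"hand": -1},
  {"slide": [-0.05,0,3.1],"turn": [0,0,0],"hand": -1},
  {"slide": [-0.05,0,3.3],"turn": [0,0,0],"hand": -1},
  {"slide": [-0.05,0,3.5],"turn": [0,0,0],"hand": -1},
  {"slide": [-0.05,0,3.7],"turn": [0,0,0],"hand": -1},
  {"slide": [-0.05,0,3.8],"turn": [0,0,0],"hand": -1},
])

```text
time_s: 11.65
tcp_pos: [647.4, -90.1, 162.0]
tool_rot: [0.617, 0.787, -0.0, 0.0]
ft_force: [-0.7, 0.1, -0.7]
grip_width: 8.0
```

Run:
```python
from h import *
s=manip.observe();print(s['ft_force'],s['grip_width'],s['moment'])
c=grab('wrist'); save(c,'w9.png',(200,150,440,330),3.3); go([647.1,-89.6,150],.24)
```

```text
[-0.72548173  0.0645293  -0.69122797] 8.047409264102116 [ 0.03284792 -0.02437907  0.02192269]
slide cm [ 0.05 -0.02  1.19] turn [-0. -0.  0.] at [647.4 -90.  161.9] t 11.7
```

View pics/w9.png

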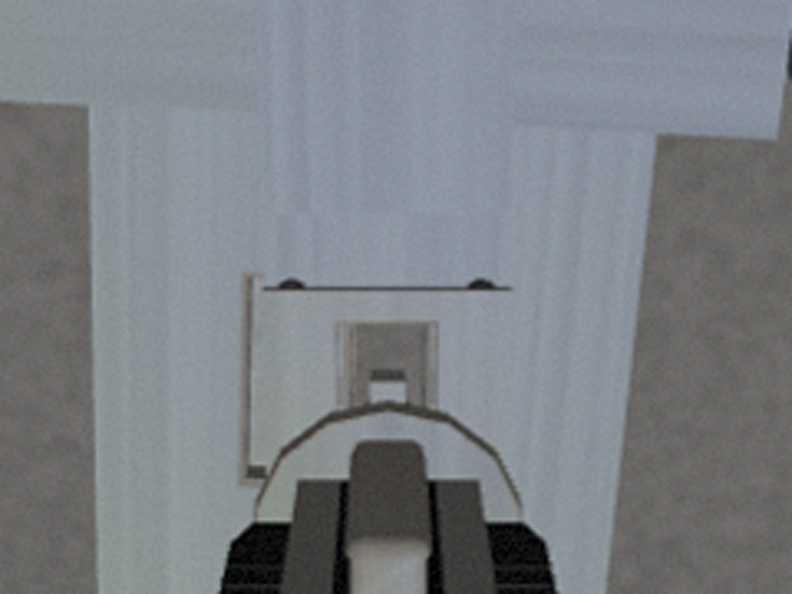

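Call:
play_rows([
  {"slide": [0.05,0,0.3],"turn": [0,0,0],"hand": -1},
  {"slide": [0.05,0,0.6],"turn": [0,0,0],"hand": -1},
  {"slide": [0.05,0,0.9],"turn": [0,0,0],"hand": -1},
  {"slide": [0.05,0,1.2],"turn": [0,0,0],"hand": -1},
  {"slide": [0.05,0,1.3],"turn": [0,0,0],"hand": -1},
])

```text
time_s: 12.32
tcp_pos: [647.2, -89.6, 148.7]
tool_rot: [0.617, 0.787, -0.0, -0.0]
ft_force: [0.0, -0.6, -0.3]
grip_width: 7.9
```

Call:
play_rows([
  {"slide": [0,0,0.15],"turn": [0,0,0],"hand": -1},
  {"slide": [0,0,0.3],"turn": [0,0,0],"hand": -1},
  {"slide": [0,0,0.45],"turn": [0,0,0],"hand": -1},
])

```text
time_s: 12.7
tcp_pos: [647.4, -89.6, 144.5]
tool_rot: [0.617, 0.787, 0.0, 0.0]
ft_force: [0.0, 1.1, -0.3]
grip_width: 7.9
```

Call:
play_rows([
  {"slide": [0,0,0.15],"turn": [0,0,0],"hand": -1},
  {"slide": [0,0,0.3],"turn": [0,0,0],"hand": -1},
])

```text
time_s: 12.95
tcp_pos: [647.4, -89.6, 141.5]
tool_rot: [0.617, 0.787, 0.0, 0.0]
ft_force: [0.5, 0.0, 0.3]
grip_width: 7.7
```

Call:
play_rows([
  {"slide": [0,0,0.15],"turn": [0,0,0],"hand": -1},
  {"slide": [0,0,0.3],"turn": [0,0,0],"hand": -1},
])

```text
time_s: 13.2
tcp_pos: [647.3, -89.6, 138.4]
tool_rot: [0.617, 0.787, 0.0, 0.0]
ft_force: [-0.0, -0.8, -0.6]
grip_width: 8.1
```

Call:
play_rows([
  {"slide": [0,0,0.15],"turn": [0,0,0],"hand": -1},
  {"slide": [0,0,0.2],"turn": [0,0,0],"hand": -1},
])

```text
time_s: 13.45
tcp_pos: [647.3, -89.5, 136.4]
tool_rot: [0.617, 0.787, -0.0, -0.0]
ft_force: [0.0, -0.7, -1.5]
grip_width: 7.8
```

Call:
play_rows([
  {"slide": [0,0,0.1],"turn": [0,0,0],"hand": -1},
  {"slide": [0,0,0.2],"turn": [0,0,0],"hand": -1},
])

```text
time_s: 13.7
tcp_pos: [647.3, -89.6, 134.5]
tool_rot: [0.617, 0.787, 0.0, 0.0]
ft_force: [0.2, 1.0, -0.9]
grip_width: 8.0
```

Call:
play_rows([
  {"slide": [0,0,0.1],"turn": [0,0,0],"hand": -1},
  {"slide": [0,0,0.15],"turn": [0,0,0],"hand": -1},
])

```text
time_s: 13.95
tcp_pos: [647.3, -89.6, 133.1]
tool_rot: [0.617, 0.787, 0.0, 0.0]
ft_force: [-2.0, 0.2, 0.5]
grip_width: 7.7
```

Call:
play_rows([
  {"slide": [0,0,0.1],"turn": [0,0,0],"hand": -1},
  {"slide": [0,0,0.1],"turn": [0,0,0],"hand": -1},
])

```text
time_s: 14.2
tcp_pos: [647.4, -89.5, 132.2]
tool_rot: [0.617, 0.787, 0.0, 0.0]
ft_force: [-2.1, 0.6, 2.8]
grip_width: 7.7
```

Call:
play_rows([
  {"slide": [0,0,0.1],"turn": [0,0,0],"hand": -1},
  {"slide": [0,0,0.1],"turn": [0,0,0],"hand": -1},
])

```text
time_s: 14.45
tcp_pos: [647.4, -89.6, 131.2]
tool_rot: [0.617, 0.787, 0.0, 0.0]
ft_force: [-1.5, -0.1, 4.0]
grip_width: 7.6
```

Call:
play_rows([
  {"slide": [0,0,0.1],"turn": [0,0,0],"hand": -1},
  {"slide": [0,0,0.1],"turn": [0,0,0],"hand": -1},
])

```text
time_s: 14.7
tcp_pos: [647.5, -89.5, 130.2]
tool_rot: [0.617, 0.787, 0.0, 0.0]
ft_force: [-2.9, 0.1, 5.8]
grip_width: 8.0
```

Call:
play_rows([
  {"slide": [0,0,0.05],"turn": [0,0,0],"hand": -1},
  {"slide": [0,0,0.05],"turn": [0,0,0],"hand": -1},
])

```text
time_s: 14.95
tcp_pos: [647.4, -89.6, 129.8]
tool_rot: [0.617, 0.787, 0.0, 0.0]
ft_force: [-3.2, 0.4, 5.3]
grip_width: 7.9
```

Call:
play_rows([
  {"slide": [0,-0.05,0.05],"turn": [0,0,0],"hand": -1},
  {"slide": [0,-0.05,0.05],"turn": [0,0,0],"hand": -1},
])

```text
time_s: 15.2
tcp_pos: [647.4, -89.6, 129.6]
tool_rot: [0.617, 0.787, 0.001, 0.001]
ft_force: [0.2, 1.0, 6.5]
grip_width: 7.6
```

Run:
```python
from h import *
c=grab('wrist'); save(c,'w10.png',(200,150,440,330),3.3)
for _ in range(3):
    s=manip.observe();print(s['ft_force'],s['tcp_pos'],s['moment'])
    manip.capture('wrist')
```

```text
[0.17248091 1.58579927 5.55220637] [647.35614247 -89.58992381 129.58553538] [ 0.25208358 -0.10206606 -0.04682538]
[-0.48451957  1.65487954  6.68304999] [647.34975    -89.56684575 129.57772784] [ 0.2311493  -0.03175618  0.05350344]
[-0.58261101  1.81789305  5.56941282] [647.36974539 -89.57010373 129.58834709] [ 0.22093203 -0.04706506  0.04250667]
```

View pics/w10.png

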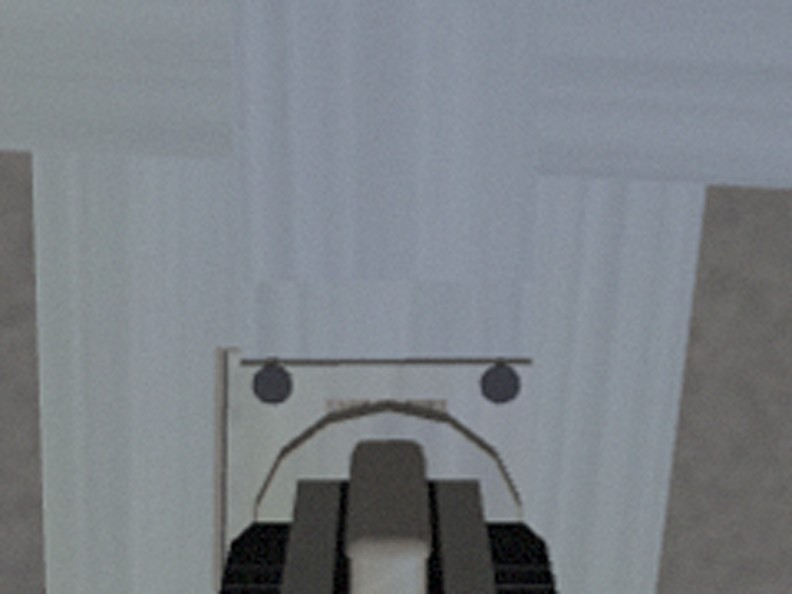

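Call:
play_rows([
  {"slide": [0,0,0.07],"turn": [0,0,0],"hand": -1},
  {"slide": [0,0,0.07],"turn": [0,0,0],"hand": -1},
  {"slide": [0,0,0.07],"turn": [0,0,0],"hand": -1},
])

```text
time_s: 15.78
tcp_pos: [647.4, -89.6, 129.1]
tool_rot: [0.617, 0.787, 0.001, 0.001]
ft_force: [-1.0, 1.5, 8.7]
grip_width: 7.5
```

Run:
```python
from h import *
for _ in range(3):
    s=manip.observe();print(s['ft_force'],s['tcp_pos'],s['moment'])
    manip.capture('wrist')
```

```text
[-1.01724024  1.45349047  8.73655901] [647.38035738 -89.58930487 129.13697042] [0.24146826 0.15230442 0.05063465]
[-0.96394306  1.41971599  8.55785423] [647.39030461 -89.61460579 129.12499286] [0.2564138  0.09681742 0.02220033]
[-0.90541506  1.97018537  7.7826275 ] [647.40018631 -89.54357839 129.09853472] [0.25373532 0.12271076 0.02446499]
```

Call:
play_rows([
  {"slide": [0,0,0],"turn": [0,0,0.08],"hand": -1},
  {"slide": [0,0,0],"turn": [0,0,0.16],"hand": -1},
  {"slide": [0,0,0],"turn": [0,0,0.2],"hand": -1},
])

```text
time_s: 16.3
tcp_pos: [647.4, -89.8, 129.1]
tool_rot: [0.693, 0.72, 0.001, 0.001]
ft_force: [0.4, -0.1, 7.8]
grip_width: 7.7
```

Run:
```python
from h import *
c=grab('wrist'); save(c,'w11.png',(200,150,440,330),3.3)
s=manip.observe();print(s['ft_force'],s['tcp_pos'],s['moment'])
```

```text
[ 0.13471976 -0.06583233  7.71452251] [647.44131311 -89.76316114 129.10966359] [0.05330744 0.02390907 0.01646982]
```

View pics/w11.png

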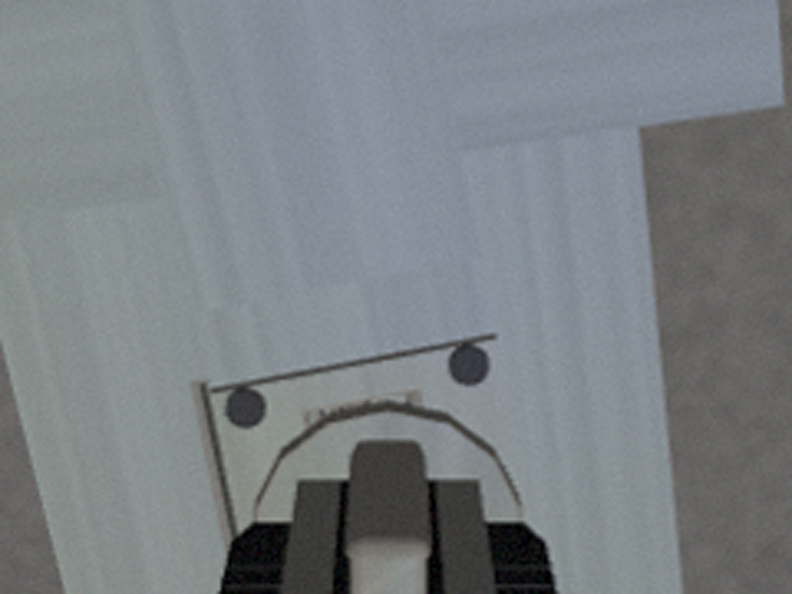

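Call:
play_rows([
  {"slide": [0,0,0],"turn": [0,0,0.1],"hand": -1},
  {"slide": [0,0,0],"turn": [0,0,0.2],"hand": -1},
  {"slide": [0,0,0],"turn": [0,0,0.25],"hand": -1},
])

```text
time_s: 16.73
tcp_pos: [647.4, -89.8, 129.1]
tool_rot: [0.778, 0.628, 0.001, 0.001]
ft_force: [0.5, 0.1, 7.8]
grip_width: 7.7
```

Run:
```python
from h import *
c=grab('wrist'); save(c,'w12.png',(200,150,440,330),3.3)
s=manip.observe();print(s['ft_force'],s['tcp_pos'],s['moment'])
```

```text
[ 0.11899515 -0.64962832  7.36014472] [647.44770946 -89.82357431 129.11481394] [-0.00968868 -0.00389868 -0.00388413]
```

View pics/w12.png

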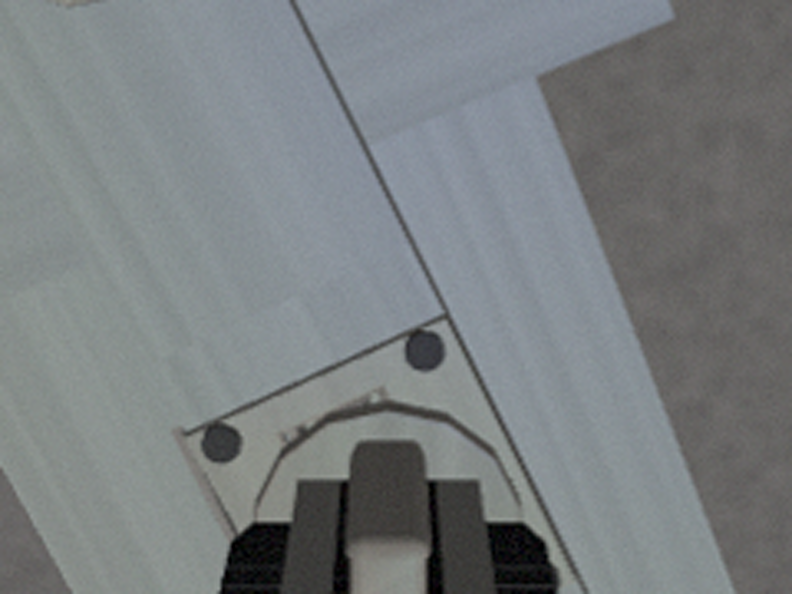

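Call:
play_rows([
  {"slide": [0,0,0],"turn": [0,0,0.13],"hand": -1},
  {"slide": [0,0,0],"turn": [0,0,0.26],"hand": -1},
  {"slide": [0,0,0],"turn": [0,0,0.39],"hand": -1},
  {"slide": [0,0,0],"turn": [0,0,0.52],"hand": -1},
  {"slide": [0,0,0],"turn": [0,0,0.6],"hand": -1},
])

```text
time_s: 17.4
tcp_pos: [647.6, -89.9, 129.1]
tool_rot: [0.929, 0.37, 0.001, 0.001]
ft_force: [1.1, -1.0, 6.5]
grip_width: 7.9
```

Call:
play_rows([
  {"slide": [0,0,0],"turn": [0,0,0.13],"hand": -1},
  {"slide": [0,0,0],"turn": [0,0,0.26],"hand": -1},
  {"slide": [0,0,0],"turn": [0,0,0.39],"hand": -1},
  {"slide": [0,0,0],"turn": [0,0,0.52],"hand": -1},
  {"slide": [0,0,0],"turn": [0,0,0.52],"hand": -1},
])

```text
time_s: 18.02
tcp_pos: [647.7, -90.0, 129.2]
tool_rot: [0.993, 0.119, 0.001, 0.001]
ft_force: [2.4, -0.8, 6.7]
grip_width: 7.8
```

Run:
```python
from h import *
c=grab('wrist'); save(c,'w13.png')
s=manip.observe();print(s['ft_force'],s['tcp_pos'],s['moment'],s['joints']);go([647.4,-89.8,129],-1.33)
c=grab('scene'); save(c,'s13.png',(200,150,400,300),4)
```

```text
[ 1.87990344 -1.30749248  6.67374648] [647.63976017 -90.05637301 129.15317711] [-0.17112663 -0.33746142 -0.05077544] [-1.94091001e-01  6.19202957e-01  1.30362288e+00 -2.26997752e-04
  1.21592988e+00  1.13665329e+00]
slide cm [-0.02 -0.03  0.02] turn [ 0.001 -0.002 -0.001] at [647.6 -90.1 129.2] t 18.075
```

View pics/w13.png

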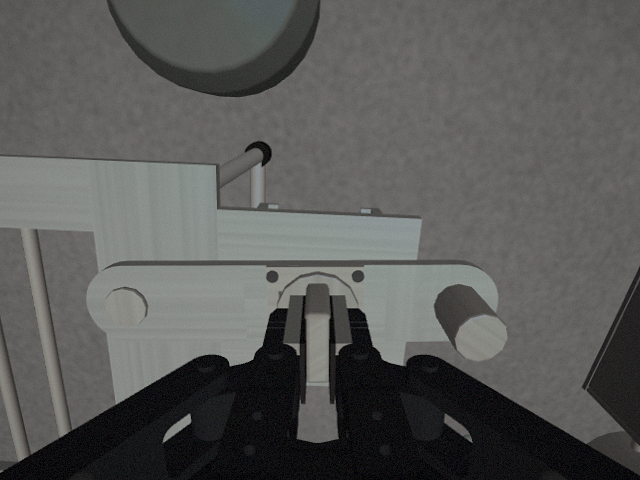

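View pics/s13.png

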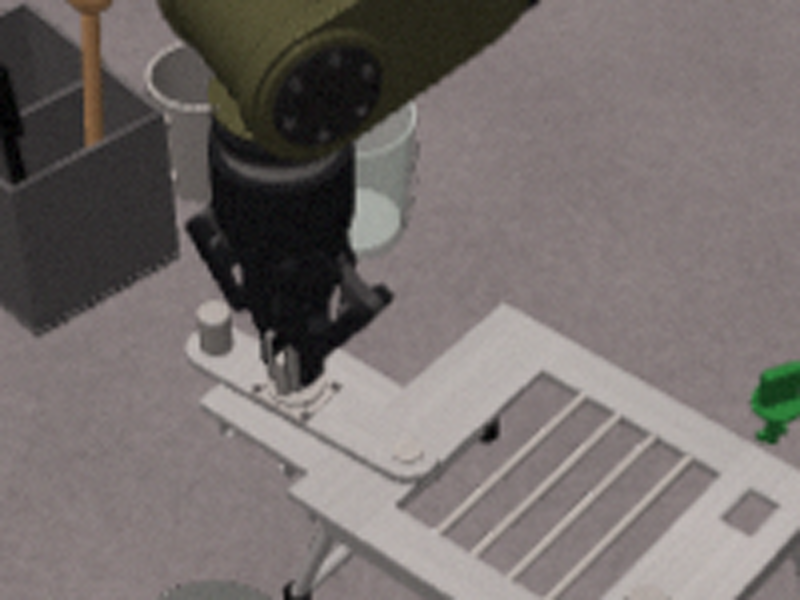

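Call:
play_rows([
  {"slide": [0,0,0],"turn": [0,0,0],"hand": -0.6},
  {"slide": [0,0,0],"turn": [0,0,0],"hand": -0.6},
  {"slide": [0,0,0],"turn": [0,0,0],"hand": -0.6},
])

```text
time_s: 18.5
tcp_pos: [646.7, -89.7, 127.9]
tool_rot: [0.993, 0.12, -0.0, -0.0]
ft_force: [0.3, 0.3, -0.0]
grip_width: 17.1
```

Run:
```python
from h import *
c=grab('wrist'); save(c,'w14.png',(200,150,440,330),3.3)
s=manip.observe();print(s['ft_force'],s['tcp_pos'],s['moment'],s['grip_width'])
```

```text
[ 0.3395523  -0.0378689   0.17069123] [646.74597674 -89.63842432 128.03179054] [ 0.01545506 -0.0081983   0.01634946] 17.31078639062815
```

View pics/w14.png

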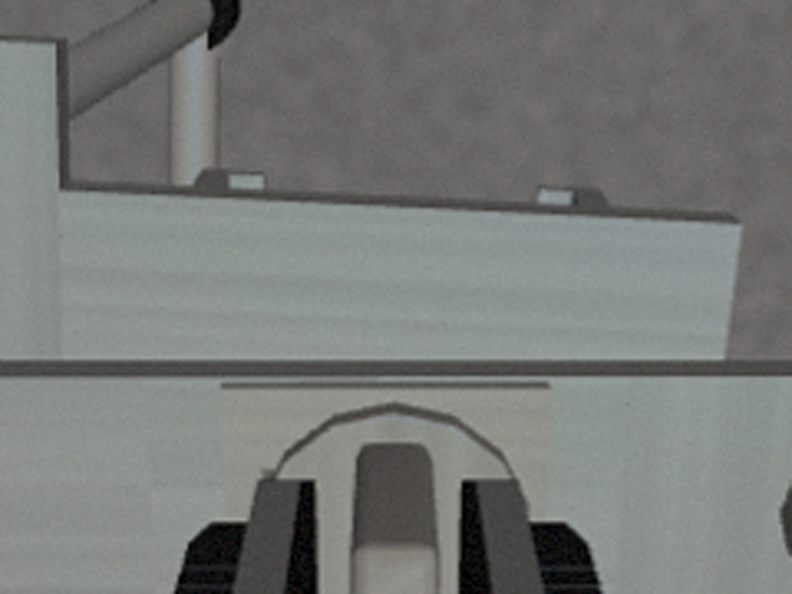

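Call:
play_rows([
  {"slide": [0,0,-1],"turn": [0,0,0],"hand": -0.6},
  {"slide": [0,0,-2.5],"turn": [0,0,0],"hand": -0.6},
  {"slide": [0,0,-5],"turn": [0,0,0],"hand": -0.6},
  {"slide": [0,0,-9],"turn": [0,0,0],"hand": -0.6},
  {"slide": [0,0,-12],"turn": [0,0,0],"hand": -0.6},
  {"slide": [3,0,-12],"turn": [0,0,0],"hand": -0.6},
  {"slide": [-6,0,-12],"turn": [0,0,0],"hand": -0.6},
  {"slide": [-10,0,-12],"turn": [0,0,0],"hand": -0.6},
  {"slide": [-10,0,-12],"turn": [0,0,0],"hand": -0.6},
])

```text
time_s: 19.68
tcp_pos: [546.9, -114.1, 249.3]
tool_rot: [0.993, 0.119, -0.0, 0.0]
ft_force: [0.7, 0.5, 1.5]
grip_width: 17.5
```

Run:
```python
from h import *
c=grab('wrist'); save(c,'w15.png')
s=manip.observe();print(s['ft_force'],s['tcp_pos'],s['grip_width'])
c=grab('scene'); save(c,'s15.png',(200,180,420,330),3.6)
c=grab('top'); save(c,'t15.png')
```

```text
[-0.1558618  -0.46549887 -0.02796503] [ 548.47373983 -114.03976577  250.07135687] 17.265305758122818
```

View pics/w15.png

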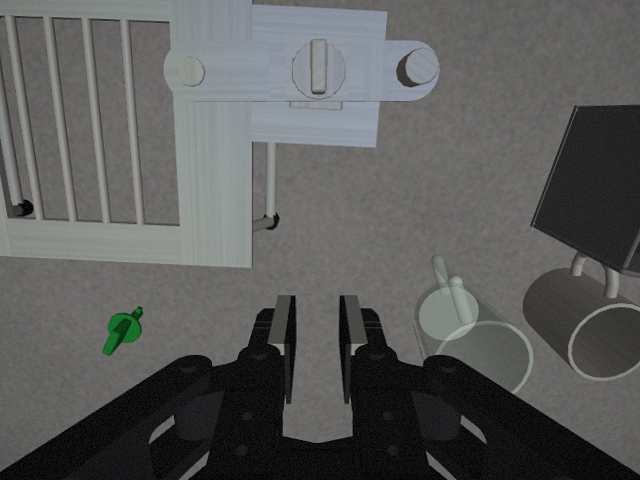

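View pics/s15.png

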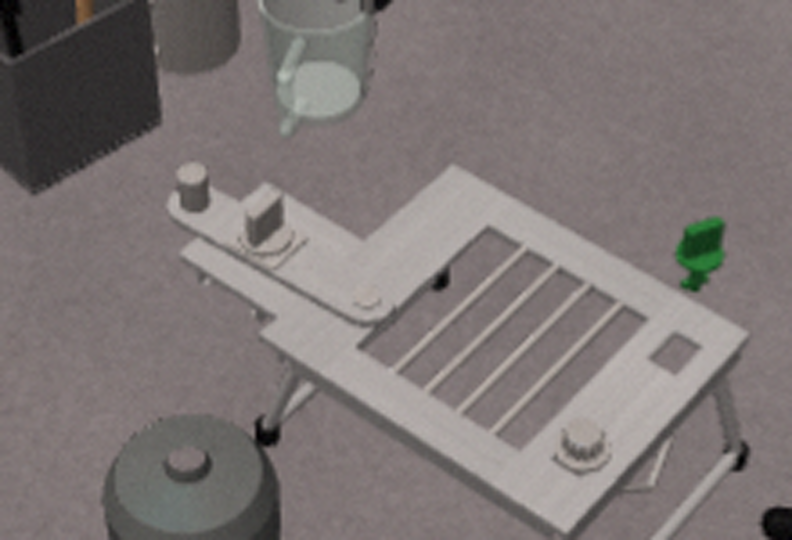

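View pics/t15.png

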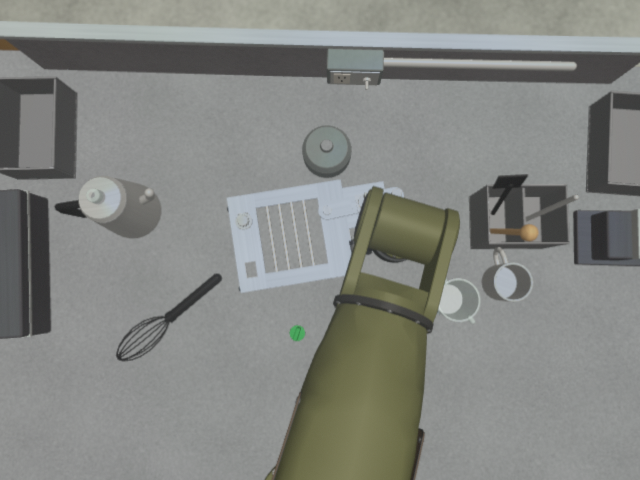

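Run:
```python
from h import *
c=dict(np.load('/tmp/wrist.npz'));save(c,'w15c.png',(160,0,460,160),2.6)
T=c['world_from_camera'];K=c['camera_matrix']
def z(u0,u1,v0,v1): return np.median([dep(c,u,v)[2] for u in range(u0,u1) for v in range(v0,v1)])
print('tab',z(316,323,50,80),'flange L',z(299,305,62,75),'R',z(334,340,62,75),'arm',z(230,260,60,85),'stud',z(415,425,60,70),'deck',z(200,230,150,200))
A=[plane(c,u,v,146+3) for u,v in [(313,40),(326,40),(325,93),(313,93)]]; m=np.mean(A,0);d=A[3]-A[0]+A[2]-A[1];print('tab',m,np.arctan2(d[1],d[0]))
p=plane(c,191,71,120);q=plane(c,421,67,146);print(p,q); d=(q-p)[:2];print('arm',np.arctan2(d[1],d[0]),'slot',p[:2]+d/np.linalg.norm(d)*80)
```

```text
tab 153.33125001062035 flange L 125.43800410768873 R 125.17119987408961 arm 117.69919696788781 stud 145.88516013270814 deck 110.69486952056016
tab [645.88280469 -90.81401664 149.        ] -2.91058033746034
[627.54335781 -11.97777416 120.        ] [ 660.09037536 -147.06273856  146.        ]
arm -1.3343652062195515 slot [646.28212036 -89.7521837 ]
```

View pics/w15c.png

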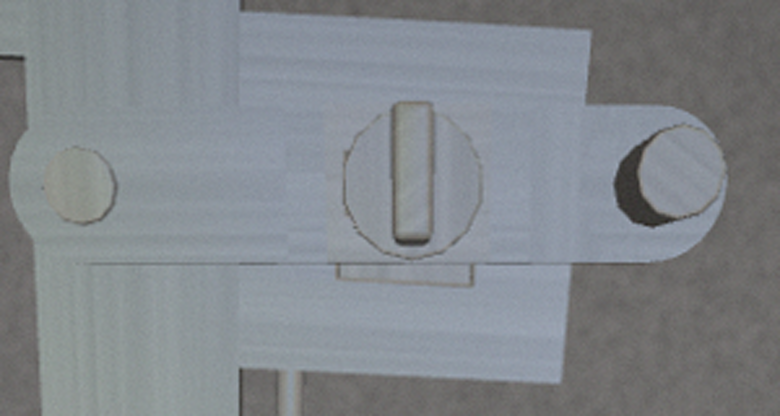

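```bash
python3 -c "
from h import *
s=manip.observe();print(s['time_s'],s['ft_force'],s['joint_vel'].round(3));print(manip.close_job())"
```

```text
19.825 [ 0.08858691 -0.00511352  0.06006184] [ 0.011  0.029 -0.016  0.001 -0.002  0.001]
the job is handed in; nothing more can be done
None
```

The thumbscrew is locked down in the pot arm with its tab across the arm. I handed the job in at about 20 s of the 72 s allowed. No verdict was reported.

**What I did**
- **Pot arm:** I gripped the stud and swung the arm over the lug. I set its slot about 4 mm past the window's centre in stand x, because the cameras showed the nut's slot about 4.5 mm off in that direction.
- **Thumbscrew:** I took the metal flat-tabbed screw, not the knurled one or the green one. I lowered it in 1–3 mm steps; it met almost no vertical force until it reached the spring plate. I pressed it down to about 8 N at the wrist, turned it a quarter turn with almost no resistance, let go and backed off.

**Last checks**

| Check | Measured | Limit |
|---|---|---|
| Flange underside above arm | about 3.6 mm | less than 5 mm |
| Tab angle to the slot | about 90° | more than 63° |
| Screw axis to slot centre | about 1 mm | less than 11 mm |
| Slot to window centre | about 4 mm | less than 8 mm on the way, 14 mm at the end |

- **Uprightness:** the flange read the same height on both sides, within 0.3 mm.
- **Robot and bench:** wrist force was near zero after letting go. By eye, the knurled screw and the other bench items look unmoved in the last pictures.
- **Disagreements:** the calibration's 2 mm applies to all of these. The parked screws measured about 6 mm from their listed places in stand x, so I relied on the images. There were also brief side forces of up to about 3 N while pressing and turning.

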